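# Find the heavy side of a balance wheel and hold it heavy side down

### The arm

A 6-joint arm with a two-finger parallel gripper is mounted at the origin on a cart in front of the work surface, level with it; the furniture and walls round the work are solid. World frame = base frame: x ahead of the robot, y to its left, z up, the work surface at z = 0. Lengths are in m, angles in degrees, forces in N, time in s.
With the tool pointing down it reaches from about 0.3 to 0.75 m from the base axis. Payload 8.5 kg.
Tool frame: the origin (TCP) lies at the very end of the fingers, on their centre line; the grasp point (between the pads) lies 19 mm behind it (env.hold_point_z is the distance from the TCP to the grasp point, in m); z points along the fingers, y is the line along which they close (so a half turn about z gives the same grasp; the last joint's range is limited). The gripper opens to 85 mm and grips with 20 to 120 N. Pads are 22 mm wide; open, the fingers measure 114 mm over their backs; the gripper's body (76 mm by 85 mm) begins 54 mm behind the grasp point. The pads swing forward as they close: fully open they stand 13 mm farther back than shut.
Start: joints at [-12.336, 21.807, 74.336, -0, 83.858, -12.336], TCP at [0.55, 0, 0.231] pointing down, gripper open.
Joint ranges: [-178.18, 178.18], [-50.72, 133.34], [12.68, 142.11], [-81.47, 261.47], [9.98, 163.14], [-165.26, 165.26]. Speed limits (degrees/s): [136.94, 136.94, 180, 180, 180, 180].

### API

Orientations are given as a 3x3 rotation matrix whose columns are the frame's x, y, z axes.
In Python, from rig import env, optics gives the robot as it stands.
- The arm moves only by the shell command python3 -m jog 'ROWS' [OPENING] [FORCE]. ROWS is JSON, a list of rows, each an object with "linear": the shift along the tool's x, y, z in units of 40 mm (1.0 is 40 mm), a list of three; "roll": the turn about the tool's z in units of 5 degrees (1.0 is 5 degrees). A call has 1 to 12 rows; each row shifts and turns the commanded pose from where the row before left it, along the tool's axes as they then stand; what a row does not reach is not made up. A row lasts 1/12 s, in which the tool goes at most 41.7 mm and 7.16 degrees, less where a joint would pass 70% of its speed; a pose out of reach is approached as far as the arm can. A call is refused whole if a number of a shift passes 1 or a number of a turn 1, either way. A call with a gripper value outside its range is refused whole. OPENING is the opening, from -1 (shut) to 1 (fully open), set as the call begins (- or left out, the last holds). The fingers move at their own pace and stop on an object; FORCE is the grip in N (left out, the last holds). Time passes only in rows, so rows that do not move let the fingers close. It gives the time, the measured TCP pose, the force, the opening and the grip force at its end, in the units of the state.
- env.observe(): the state, without advancing time (a new reading comes with each control period).
- optics.get_image(name): name is "scene" or "side" or "wrist"; returns the picture (400x640x3 uint8, red, green, blue); there is no depth.
- optics.calibration(name): a dict with "fov_y" (degrees; the focal length in pixels is half the picture's height over the tangent of half this angle, whatever the lens; pixels are square), "cx", "cy" (the principal point, pixels), "T" (4x4, takes a point from camera to world coordinates). Camera axes: x right, y down, z forward; pixel columns grow to the right and rows downward; lengths in m; the calibration is good to about 2 mm. A picture is of the moment at which its call begins: read the wrist's pose just before it. calibration takes no time and is no camera call; for the wrist camera it gives the pose at the moment of the call.
- env.close_job(): hands the job in; it is judged then, once.
The state is a dict: "time_s": time; "q": joint angles; "qvel": joint speeds; "joint_efforts": joint torques, N m; "position": TCP position; "tool_rot": TCP orientation; "ft_force": force on the tool from outside, world axes, zero at the start; "wrist_torque": the same for the moment, N m; "grip_width": finger opening in m; "gripper_force": force on a finger pad.
Only numpy, scipy, OpenCV 4.12 (cv2) and the standard library are available. Lean on these libraries where they do the work, as an engineer would, in place of code of your own. Each camera call takes 0.05 s, during which the arm holds its last target. There are 200 camera calls.

### The job

A counterweight is to be fitted opposite the heavy side of the flat black wheel, so find that side: swing the cradle up by its handle until it is fully upright against its stop and the wheel stands on its rim on the rollers, then let go and let the wheel come to rest. Give the wheel a turn by hand on the rollers (a good eighth of a turn is plenty), let go and let it swing to rest again; the pocket nearest the bottom is then the heavy one. Then grip the wheel by its faces, lift it at least 5 cm clear of its seat, and finish while holding it there, still and on edge, with the heavy pocket straight below its centre, the cradle left upright and the things around left alone.

Things in the scene. Friction and masses are not known exactly. Their poses are not given: they have to be found in the camera images.
- wheel: loose flat black disc, 90 mm across, 26 mm thick, 0.23 kg. Five closed pockets hold unseen slugs: one heavy (95 g), four light (12 g). Origin at its centre; z along its axis (up as it lies, away from the robot once upright). It lies in the cradle, centre 50 mm above the desk; with the cradle upright it stands on its rim on two free rollers, centre 90 mm, top 135 mm above the desk.
- base: wooden base plate 100 x 146 x 8 mm, fixed to the desk, with two hinge ears. Origin on the desk surface right below the hinge line; x points from the robot's side to the back, y along the hinge line to the left, z up.
- cradle (a joint): angle of the metal cradle about the hinge line (along the base's y, 22 mm above the desk): 0 lying flat toward the robot, 1.571 upright against its stop. Upright it leans on the stop and stays by itself; let go halfway it falls back. Lifting takes under 6 N at the handle.
- handle (a point): middle of the handle, a round steel bar 10 mm thick, free for 47 mm, along the base's y, 85 mm left of the cradle's middle. Lying: 95 mm in front of the hinge line, 52 mm above the desk; upright: 30 mm behind it, 117 mm above the desk (arc radius 100 mm). 25 mm is free before and behind it: pinch it from above, fingers closing along the base's x; it turns between them.
- wheel_seat (a point): where the wheel's centre sits on the rollers; moves with the cradle. Upright: 30 mm behind the hinge line, 90 mm above the desk. The cheeks before and behind the wheel (30 mm apart) are then 50 mm high, with posts 37 to 45 mm left and right of the middle up to 102 mm: the wheel's top is free to be gripped by its faces from above (fingers closing along the base's x).
- roller_mid (a point): point midway between the two rollers (28 mm thick, axes along the wheel's axis) that carry the upright wheel. Left alone, the wheel turns on them and swings for a second or two until its heavy side is down, to within about 15 degrees (the rollers rub a little, so the nearest pocket to the bottom is the heavy one); with the heavy side near the very top it may hang up there until it is turned.
- tin: bystander: round wax tin, 46 mm across, 17 mm high, loose. Origin under its centre.
- thread: bystander: thread spool, 25 mm across, 34 mm high, standing, loose. Origin under its centre.
- pen: bystander: marker pen, 132 mm long, 15 mm thick, lying, loose. Origin under its centre, x along it.
- pocket_0: one of five identical closed pockets in the wheel, shown on both faces by a bare-metal disc 22 mm across. Origin at the pocket's centre, 28 mm from the wheel's centre at 0 degrees from the wheel's x axis toward its y axis, midway between the faces; x points outward from the wheel's centre. Which pocket holds the heavy slug cannot be seen and differs every time.
- pocket_1: one of five identical closed pockets in the wheel, shown on both faces by a bare-metal disc 22 mm across. Origin at the pocket's centre, 28 mm from the wheel's centre at 72 degrees from the wheel's x axis toward its y axis, midway between the faces; x points outward from the wheel's centre. Which pocket holds the heavy slug cannot be seen and differs every time.
- pocket_2: one of five identical closed pockets in the wheel, shown on both faces by a bare-metal disc 22 mm across. Origin at the pocket's centre, 28 mm from the wheel's centre at 144 degrees from the wheel's x axis toward its y axis, midway between the faces; x points outward from the wheel's centre. Which pocket holds the heavy slug cannot be seen and differs every time.
- pocket_3: one of five identical closed pockets in the wheel, shown on both faces by a bare-metal disc 22 mm across. Origin at the pocket's centre, 28 mm from the wheel's centre at 216 degrees from the wheel's x axis toward its y axis, midway between the faces; x points outward from the wheel's centre. Which pocket holds the heavy slug cannot be seen and differs every time.
- pocket_4: one of five identical closed pockets in the wheel, shown on both faces by a bare-metal disc 22 mm across. Origin at the pocket's centre, 28 mm from the wheel's centre at 288 degrees from the wheel's x axis toward its y axis, midway between the faces; x points outward from the wheel's centre. Which pocket holds the heavy slug cannot be seen and differs every time.

How it is judged (in metres and radians):
On the way, in this order (a step that is already met when the one before it is completed fails the run):
1. the cradle is fully upright, the wheel stands on the rollers, let go and at rest (value of joint cradle above 1.52 rad and distance between wheel and wheel_seat below 0.008 m and contact force between the fingers and wheel below 0.1 N and angular speed of wheel below 0.15 rad/s and linear speed of wheel below 0.02 m/s and contact force between the fingers and cradle below 0.1 N), for 0.3 s.
2. the wheel is turned by hand on the rollers (value of joint cradle above 1.52 rad and distance between wheel and wheel_seat below 0.012 m and contact force between the fingers and wheel above 0.2 N and angular speed of wheel above 0.15 rad/s), for 0.15 s.
3. the wheel is let go on the rollers and has come to rest again (value of joint cradle above 1.52 rad and distance between wheel and wheel_seat below 0.008 m and contact force between the fingers and wheel below 0.1 N and angular speed of wheel below 0.15 rad/s and linear speed of wheel below 0.02 m/s), for 0.3 s.
At the end, for the whole second after the job is handed in: The fingers hold the wheel (over 1 N) still, 40 mm or more above its seat, touching nothing else; the pocket with the heavy slug, not touched by the fingers, is straight below the wheel's centre within 0.26 rad; the cradle is still upright (over 1.52 rad) (z of wheel in the frame of wheel_seat above 0.04 m and contact force between the fingers and wheel above 1 N and contact force between wheel and cradle below 0.05 N and contact force between wheel and base below 0.05 N and height (world z) of wheel above 0.1 m and linear speed of wheel below 0.03 m/s and angular speed of wheel below 0.3 rad/s and value of joint cradle above 1.52 rad and ((angle between pocket_0's own x axis and vertical above 2.88 rad and contact force between pocket_0 and anything else above 0.3 N and contact force between the fingers and pocket_0 below 0.05 N) or (angle between pocket_1's own x axis and vertical above 2.88 rad and contact force between pocket_1 and anything else above 0.3 N and contact force between the fingers and pocket_1 below 0.05 N) or (angle between pocket_2's own x axis and vertical above 2.88 rad and contact force between pocket_2 and anything else above 0.3 N and contact force between the fingers and pocket_2 below 0.05 N) or (angle between pocket_3's own x axis and vertical above 2.88 rad and contact force between pocket_3 and anything else above 0.3 N and contact force between the fingers and pocket_3 below 0.05 N) or (angle between pocket_4's own x axis and vertical above 2.88 rad and contact force between pocket_4 and anything else above 0.3 N and contact force between the fingers and pocket_4 below 0.05 N))); the arm keeps its last pose, push and grip.
It fails at once if a bystander is pushed more than 25 mm away (distance of any of tin, thread, pen from where it was at the start of the episode above 0.025 m).
It fails at once if the wheel falls out of the cradle onto the desk (height (world z) of wheel below 0.04 m).
It also fails if it takes over 64 s, if anything falls off the work surface, if the arm or the gripper's body presses on something with over 40 N, if the wrist force passes 120 N, or if a joint passes its speed limit or range.

## Working session

There is one attempt and no reset: what is moved stays moved. The work goes in short steps, Python scripts to look and compute and a shell command to move; the robot and the scene stay as the last step left them, time stands still between calls to the robot, and variables do not carry over. Pictures are saved under pics/ and viewed, at most 10 in all, crops included, and the job is handed in when it is done.

```bash
ls; mkdir -p pics
python3 - <<'E'
from rig import env, optics
import cv2,numpy as np
s=env.observe();print(s['time_s'],s['position'],s['tool_rot'],s['grip_width'],env.hold_point_z)
for n in ("scene","side"):
    c=optics.calibration(n);print(n,c)
    cv2.imwrite(f"pics/{n}0.png",optics.get_image(n)[:,:,::-1])
print(optics.calibration("wrist")); cv2.imwrite("pics/wrist0.png",optics.get_image("wrist")[:,:,::-1])
E
```

```text
pics
0.0 [5.49710621e-01 7.72996831e-05 2.30689895e-01] [[-3.80072691e-05  9.99998921e-01 -1.46877447e-03]
 [ 9.99999948e-01  3.84767773e-05  3.19632916e-04]
 [ 3.19689084e-04 -1.46876225e-03 -9.99998870e-01]] 0.08523160844254694 0.0187
scene {'fov_y': 45.42058013034064, 'cx': 325.92530002971205, 'cy': 200.4730549422197, 'T': array([[ 0.63208451, -0.50816659,  0.58500931, -0.04347024],
       [-0.77488892, -0.41844143,  0.47376568, -0.3733989 ],
       [ 0.00404024, -0.75277719, -0.65826301,  0.70802633],
       [ 0.        ,  0.        ,  0.        ,  1.        ]])}
side {'fov_y': 54.82083784111292, 'cx': 316.7064941257277, 'cy': 203.50101461832693, 'T': array([[ 0.99971373,  0.0109889 , -0.02125333,  0.52590931],
       [ 0.02364253, -0.59007343,  0.80700333, -0.71061056],
       [-0.00367294, -0.80727479, -0.59016432,  0.62913258],
       [ 0.        ,  0.        ,  0.        ,  1.        ]])}
{'fov_y': 58.28375203511905, 'cx': 309.89714150433514, 'cy': 199.3287032989628, 'T': array([[ 9.99997717e-01, -4.02628499e-04, -2.09849907e-03,
         5.49418060e-01],
       [-9.48559024e-04, -9.63661736e-01, -2.67123864e-01,
         6.81542532e-02],
       [-1.91469157e-03,  2.67125245e-01, -9.63659918e-01,
         3.74581207e-01],
       [ 0.00000000e+00,  0.00000000e+00,  0.00000000e+00,
         1.00000000e+00]])}
```

View pics/scene0.png

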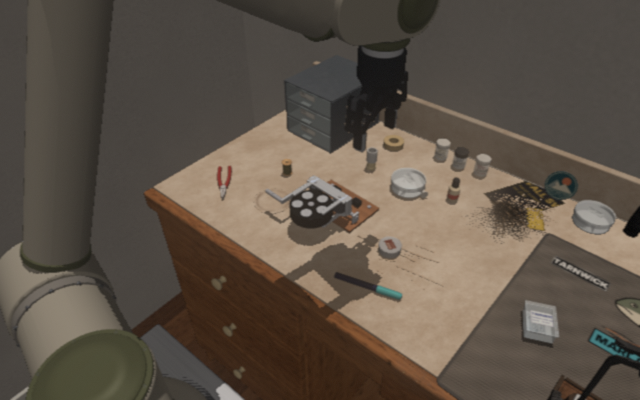

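View pics/side0.png

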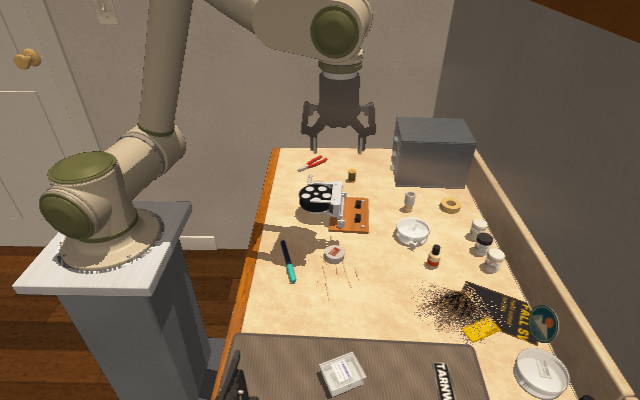

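Scene view: wheel at about (313,206), cradle and wooden base at (345,203), handle at about (277,195). Side view: wheel at (318,197), base at (350,215), handle at about (310,180). Enlarging both.

Run:
```python
import cv2,numpy as np
a=cv2.imread("pics/scene0.png")[160:260,240:400];b=cv2.imread("pics/side0.png")[160:245,275:405]
f=lambda im,k:cv2.resize(im,None,fx=k,fy=k,interpolation=cv2.INTER_CUBIC)
A=f(a,4.7)[:300*2];B=f(b,6)
cv2.imwrite("pics/ca.png",f(a,5)); cv2.imwrite("pics/cb.png",f(b,6))
```

```text
(no output)
```

View pics/ca.png

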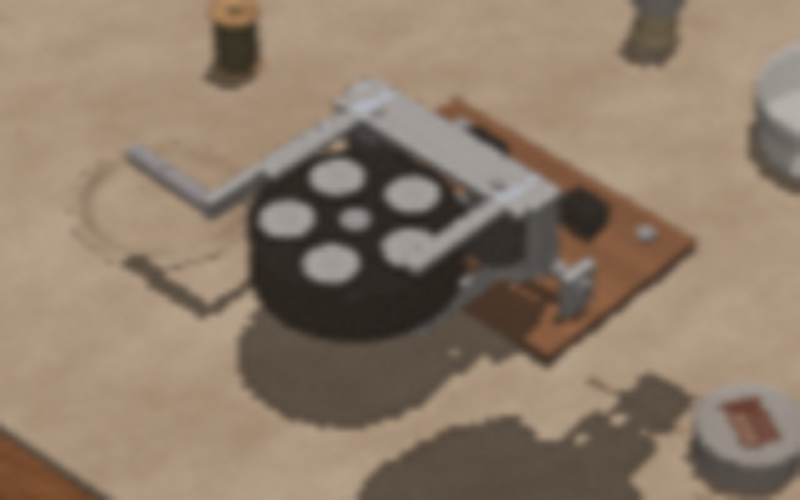

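View pics/cb.png

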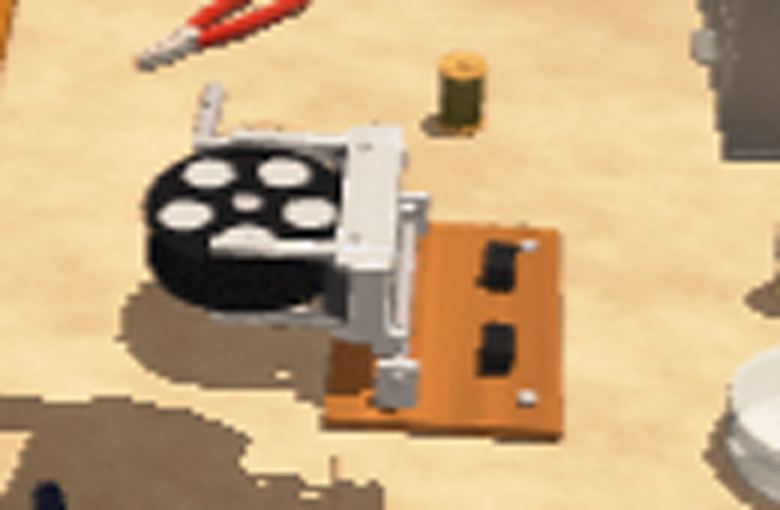

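The wheel hub is at scene (311,203.6) and side (316.2,193.7). The handle bar runs (266.6,190.6)–(282,201) in scene and (310.5,175.3)–(309.2,183) in side. Base corners and the spool (behind and left of the cradle) are clear.

```bash
cat > h.py <<'E'
import numpy as np,cv2
from rig import env,optics
def ray(n,p):
    c=optics.calibration(n);f=200/np.tan(np.radians(c['fov_y']/2))
    d=c['T'][:3,:3]@np.array([(p[0]-c['cx'])/f,(p[1]-c['cy'])/f,1]);return c['T'][:3,3],d/np.linalg.norm(d)
def plane(n,p,z):
    o,d=ray(n,p);return o+d*(z-o[2])/d[2]
def tri(a,b):
    R=[ray('scene',a),ray('side',b)]
    P=[np.eye(3)-np.outer(d,d) for _,d in R]
    x=np.linalg.solve(P[0]+P[1],P[0]@R[0][0]+P[1]@R[1][0]);return x,[round(1e3*np.linalg.norm(Q@(x-r[0])),1) for Q,r in zip(P,R)]
E
python3 - <<'E'
from h import *
np.set_printoptions(precision=4,suppress=True)
for n,a,b in [("hout",(266.6,190.6),(310.5,175.3)),("hin",(282,201),(309.2,183)),("hub",(311,203.6),(316.2,193.7)),("BL",(331,180),(368.7,198.3)),("BR",(378.6,208),(368.3,231.7)),("FR",(349.6,231),(329.2,230)),("spool top",(286.6,161.8),(352.2,170.5))]:
    z={'h':.052,'B':.008,'F':.008,'s':.034}[n[0]]
    if n=='hub':z=.063
    print(n,*tri(a,b),plane('scene',a,z)[:2],plane('side',b,z)[:2])
E
```

```text
hout [0.4846 0.2175 0.05  ] [np.float64(0.9), np.float64(0.9)] [0.4839 0.2167] [0.4845 0.2129]
hin [0.4818 0.1701 0.0521] [np.float64(1.7), np.float64(1.7)] [0.4801 0.1683] [0.4824 0.1732]
hub [0.5033 0.1084 0.062 ] [np.float64(0.4), np.float64(0.4)] [0.503  0.1082] [0.5032 0.1063]
BL [0.648  0.1716 0.0033] [np.float64(0.6), np.float64(0.6)] [0.6426 0.1673] [0.6474 0.1659]
BR [0.635  0.027  0.0049] [np.float64(0.5), np.float64(0.5)] [0.6325 0.0257] [0.6342 0.0227]
FR [0.5378 0.0332 0.004 ] [np.float64(0.8), np.float64(0.8)] [0.5353 0.0317] [0.5373 0.0274]
spool top [0.6057 0.2727 0.0325] [np.float64(0.2), np.float64(0.2)] [0.604 0.271] [0.6056 0.2706]
```

```bash
python3 -m jog '[{"linear":[0,0,0],"roll":0.9},{"linear":[0.94,-0.41,0.5],"roll":0},{"linear":[0.94,-0.41,0.5],"roll":0},{"linear":[0.94,-0.41,0.5],"roll":0},{"linear":[0.94,-0.41,0.5],"roll":0},{"linear":[0.94,-0.41,0.5],"roll":0},{"linear":[0,0,0],"roll":0},{"linear":[0,0,0],"roll":0}]' -0.15 40
python3 - <<'E'
from h import *
np.set_printoptions(precision=4,suppress=True)
s=env.observe();print(s['position'],s['tool_rot'],s['grip_width'])
c=optics.calibration('wrist');f=200/np.tan(np.radians(c['fov_y']/2))
im=optics.get_image('wrist')[:,:,::-1].copy()
for p in [(.483,.194,.052)]:
    q=np.linalg.inv(c['T'])@np.r_[p,1];cv2.circle(im,(int(q[0]/q[2]*f+c['cx']),int(q[1]/q[2]*f+c['cy'])),3,(0,0,255),1)
cv2.imwrite('pics/w1.png',im)
E
```

```text
time_s: 0.82
position: [0.4877, 0.1784, 0.1391]
tool_rot: [[0.075, 0.997, -0.002], [0.997, -0.075, -0.0], [-0.001, -0.002, -1.0]]
ft_force: [1.3, -1.0, 1.0]
grip_width: 0.0363
gripper_force: 0.0
[0.4877 0.1784 0.1391] [[ 0.0752  0.9972 -0.0023]
 [ 0.9972 -0.0752 -0.0004]
 [-0.0005 -0.0023 -1.    ]] 0.03632959126937196
```

View pics/w1.png

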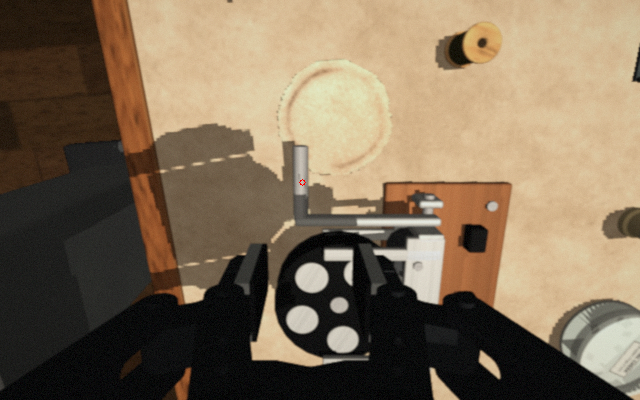

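The wrist view shows the handle bar from (301,147) to (301,214). My estimate (302,182) sits on its middle.

```bash
python3 -m jog '[{"linear":[0.19,-0.07,0],"roll":0},{"linear":[0.19,-0.07,0],"roll":0},{"linear":[0,0,0.44],"roll":0},{"linear":[0,0,0.44],"roll":0},{"linear":[0,0,0.44],"roll":0},{"linear":[0,0,0.44],"roll":0},{"linear":[0,0,0.44],"roll":0},{"linear":[0,0,0.44],"roll":0},{"linear":[0,0,0],"roll":0},{"linear":[0,0,0],"roll":0}]'
```

```text
time_s: 1.7
position: [0.4846, 0.1924, 0.0345]
tool_rot: [[0.079, 0.997, -0.001], [0.997, -0.079, -0.0], [-0.0, -0.001, -1.0]]
ft_force: [0.3, -0.0, -0.2]
grip_width: 0.0363
gripper_force: 0.0
```

```bash
python3 -m jog '[{"linear":[0,0,0],"roll":0},{"linear":[0,0,0],"roll":0},{"linear":[0,0,0],"roll":0},{"linear":[0,0,0],"roll":0},{"linear":[0,0,0],"roll":0}]' -1 25
python3 - <<'E'
import numpy as np
t=np.radians(162.5-np.linspace(0,90,25));p=np.c_[np.cos(t),-np.sin(t)]*99.6/40
print(np.diff(p,axis=0).round(2).tolist())
E
```

```text
time_s: 2.12
position: [0.482, 0.1929, 0.0355]
tool_rot: [[0.078, 0.997, -0.004], [0.997, -0.078, 0.0], [-0.0, -0.004, -1.0]]
ft_force: [-10.8, 2.0, 9.7]
grip_width: 0.009
gripper_force: 25.6
[[0.05, -0.15], [0.06, -0.15], [0.07, -0.15], [0.08, -0.14], [0.09, -0.13], [0.1, -0.13], [0.11, -0.12], [0.12, -0.11], [0.12, -0.11], [0.13, -0.1], [0.14, -0.09], [0.14, -0.08], [0.15, -0.07], [0.15, -0.06], [0.15, -0.05], [0.16, -0.04], [0.16, -0.03], [0.16, -0.02], [0.16, -0.01], [0.16, 0.0], [0.16, 0.01], [0.16, 0.02], [0.16, 0.03], [0.16, 0.04]]
```

```bash
python3 -m jog '[{"linear":[0,-0.02,-0.15],"roll":0},{"linear":[0,0.06,-0.15],"roll":0},{"linear":[0,0.07,-0.15],"roll":0},{"linear":[0,0.08,-0.14],"roll":0},{"linear":[0,0.09,-0.13],"roll":0},{"linear":[0,0.10,-0.13],"roll":0},{"linear":[0,0.11,-0.12],"roll":0},{"linear":[0,0.12,-0.11],"roll":0},{"linear":[0,0.12,-0.11],"roll":0},{"linear":[0,0.13,-0.10],"roll":0},{"linear":[0,0.14,-0.09],"roll":0},{"linear":[0,0.14,-0.08],"roll":0}]'
```

```text
time_s: 3.12
position: [0.5291, 0.1894, 0.0946]
tool_rot: [[0.078, 0.997, -0.002], [0.997, -0.078, 0.001], [0.0, -0.002, -1.0]]
ft_force: [-10.0, 2.4, 13.0]
grip_width: 0.009
gripper_force: 25.6
```

```bash
python3 -m jog '[{"linear":[0,0.15,-0.07],"roll":0},{"linear":[0,0.15,-0.06],"roll":0},{"linear":[0,0.15,-0.05],"roll":0},{"linear":[0,0.16,-0.04],"roll":0},{"linear":[0,0.16,-0.03],"roll":0},{"linear":[0,0.16,-0.02],"roll":0},{"linear":[0,0.16,-0.01],"roll":0},{"linear":[0,0.16,0],"roll":0},{"linear":[0,0.16,0.01],"roll":0}]'
```

```text
time_s: 3.87
position: [0.5869, 0.185, 0.1036]
tool_rot: [[0.078, 0.997, 0.0], [0.997, -0.078, 0.001], [0.001, 0.0, -1.0]]
ft_force: [-1.2, 6.0, 2.5]
grip_width: 0.0088
gripper_force: 26.3
```

```bash
python3 -m jog '[{"linear":[0,0.14,0.02],"roll":0},{"linear":[0,0.12,0.03],"roll":0},{"linear":[0,0.12,0.03],"roll":0},{"linear":[0,0.1,0.03],"roll":0},{"linear":[0,0.05,0.01],"roll":0},{"linear":[0,0,0],"roll":0},{"linear":[0,0,0],"roll":0}]'
```

```text
time_s: 4.45
position: [0.6067, 0.1834, 0.0987]
tool_rot: [[0.078, 0.997, -0.002], [0.997, -0.078, 0.001], [0.0, -0.002, -1.0]]
ft_force: [-6.7, 5.1, 6.4]
grip_width: 0.009
gripper_force: 27.0
```

```bash
python3 -m jog '[{"linear":[0,0.06,0.02],"roll":0},{"linear":[0,0.06,0.02],"roll":0},{"linear":[0,0,0],"roll":0}]'
```

```text
time_s: 4.7
position: [0.607, 0.1835, 0.0983]
tool_rot: [[0.077, 0.997, -0.013], [0.997, -0.077, 0.0], [-0.001, -0.013, -1.0]]
ft_force: [-31.4, 4.0, 25.4]
grip_width: 0.009
gripper_force: 29.4
```

At the stop. Easing off, opening and rising.

```bash
python3 -m jog '[{"linear":[0,-0.08,-0.03],"roll":0},{"linear":[0,-0.08,-0.02],"roll":0},{"linear":[0,0,0],"roll":0}]' && python3 -m jog '[{"linear":[0,0,0],"roll":0},{"linear":[0,0,0],"roll":0},{"linear":[0,0,0],"roll":0},{"linear":[0,0,-0.3],"roll":0},{"linear":[0,0,-0.5],"roll":0},{"linear":[0,0,-0.7],"roll":0},{"linear":[0,0,-0.7],"roll":0},{"linear":[0,0,-0.3],"roll":0},{"linear":[0,0,0],"roll":0}]' -0.15
python3 - <<'E'
from h import *
for n in ("scene","side","wrist"): cv2.imwrite(f"pics/{n}2.png",optics.get_image(n)[:,:,::-1])
f=lambda im,k:cv2.resize(im,None,fx=k,fy=k,interpolation=cv2.INTER_CUBIC)
a=f(cv2.imread("pics/scene2.png")[140:240,290:390],4);b=f(cv2.imread("pics/side2.png")[140:240,290:390],4)
cv2.imwrite("pics/c2.png",np.hstack([a,b]))
E
```

```text
time_s: 4.95
position: [0.6057, 0.1834, 0.0991]
tool_rot: [[0.078, 0.997, 0.0], [0.997, -0.078, 0.001], [0.001, 0.0, -1.0]]
ft_force: [1.5, 5.2, -0.2]
grip_width: 0.0088
gripper_force: 26.5
time_s: 5.7
position: [0.607, 0.1828, 0.2025]
tool_rot: [[0.079, 0.997, 0.006], [0.997, -0.079, 0.0], [0.001, 0.006, -1.0]]
ft_force: [-0.5, 0.3, 0.4]
grip_width: 0.0362
gripper_force: 0.0
```

View pics/c2.png

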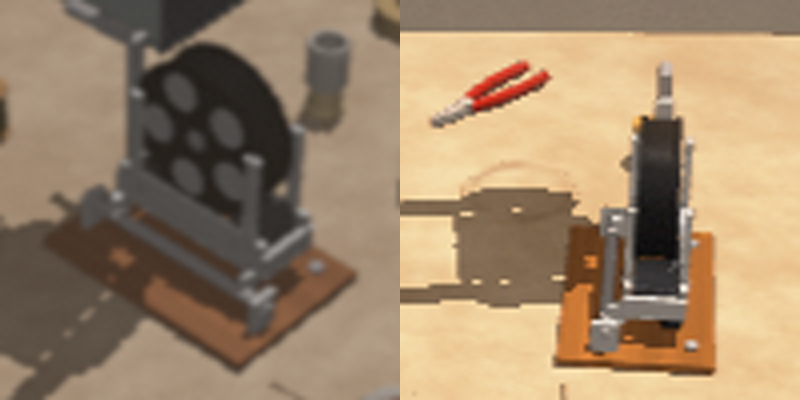

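The cradle stands upright with the wheel on the rollers, in both views. The front face, with its hub and light pocket discs, shows in the scene view. Next I wait for rest and measure the discs on the face plane.

```bash
cat >> h.py <<'E'
def rodrig(): pass
C=np.array([.601,.0997,.09]);ex=np.array([.997,-.078,0]);ey=np.array([.078,.997,0])
def pockets(tag=None,th=18):
    im=optics.get_image('scene');o,_=ray('scene',(0,0))
    g=cv2.resize(im[130:240,280:400],None,fx=6,fy=6,interpolation=cv2.INTER_CUBIC).astype(float).max(2)
    F=C-.013*ex;c=optics.calibration('scene');f=200/np.tan(np.radians(c['fov_y']/2))
    H,W=g.shape;v,u=np.mgrid[:H,:W];px=(u+.5)/6-.5+280;py=(v+.5)/6-.5+130
    d=np.stack([(px-c['cx'])/f,(py-c['cy'])/f,np.ones_like(px)],-1)@c['T'][:3,:3].T
    P=o+d*(((F-o)@ex)/(d@ex))[...,None]
    Y=(P-F)@ey*1e3;Z=(P[...,2]-.09)*1e3
    wheel=(Y**2+Z**2<43**2)&(Z>-40)
    m=(wheel&(cv2.GaussianBlur(g,(0,0),2)>np.median(g[wheel&(np.hypot(Y,Z)>40)&(Z>0)])+th)).astype(np.uint8)
    n,l,st,_=cv2.connectedComponentsWithStats(m)
    out=[]
    for k in range(1,n):
        s=l==k
        if st[k,4]<80: continue
        y,z=Y[s].mean(),Z[s].mean();out.append((round(y,1),round(z,1),int(st[k,4]),round(np.hypot(y,z),1),round(np.degrees(np.arctan2(y,-z)),1)))
    if tag: 
        big=np.repeat(g[...,None],3,2).astype(np.uint8);big[cv2.morphologyEx(m,cv2.MORPH_GRADIENT,np.ones((3,3)))>0]=(0,0,255);cv2.imwrite(f'pics/{tag}.png',big[:,:])
    return out
E
python3 -m jog '[{"linear":[0,0,0],"roll":0},{"linear":[0,0,0],"roll":0},{"linear":[0,0,0],"roll":0},{"linear":[0,0,0],"roll":0},{"linear":[0,0,0],"roll":0},{"linear":[0,0,0],"roll":0},{"linear":[0,0,0],"roll":0},{"linear":[0,0,0],"roll":0},{"linear":[0,0,0],"roll":0},{"linear":[0,0,0],"roll":0},{"linear":[0,0,0],"roll":0},{"linear":[0,0,0],"roll":0}]' |head -1
python3 -c "
from h import *
print(*pockets('p1'),sep='\n')"
```

```text
time_s: 6.85
(np.float64(15.5), np.float64(23.3), 1982, np.float64(28.0), np.float64(146.3))
(np.float64(32.3), np.float64(-4.8), 2028, np.float64(32.6), np.float64(81.5))
(np.float64(-17.0), np.float64(17.1), 2131, np.float64(24.1), np.float64(-135.1))
(np.float64(3.7), np.float64(-1.9), 506, np.float64(4.2), np.float64(62.9))
(np.float64(-28.2), np.float64(-10.5), 4138, np.float64(30.1), np.float64(-69.6))
(np.float64(9.1), np.float64(-29.5), 1841, np.float64(30.8), np.float64(17.1))
```

View pics/p1.png

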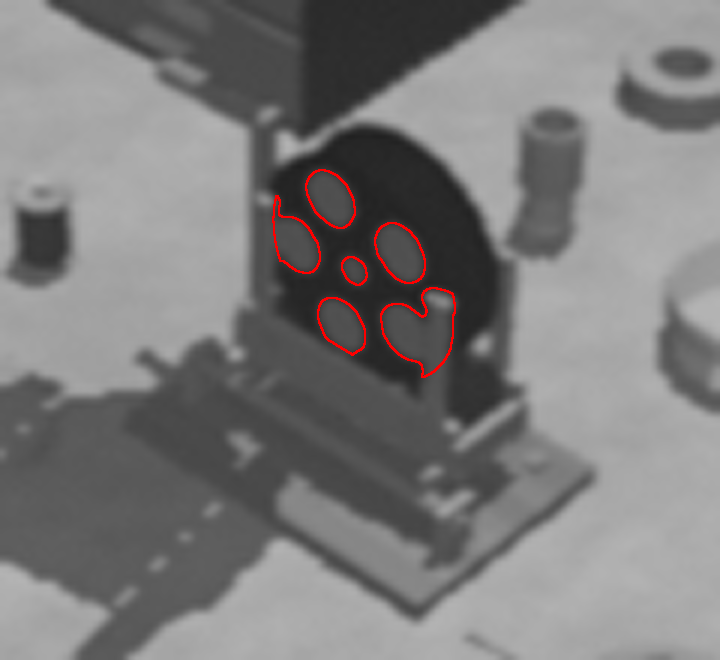

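All five discs (one partly behind the post) and the hub are found. The bottom pocket is about 11° left of straight down. Next I close the fingers and bring the tip over the rim, 18 mm left of centre.

```bash
python3 -m jog '[{"linear":[-0.39,0,0],"roll":0},{"linear":[-0.39,0,0],"roll":0},{"linear":[-0.4,0,0],"roll":0},{"linear":[-0.4,0,0],"roll":0},{"linear":[0,0,0.4],"roll":0},{"linear":[0,0,0.4],"roll":0},{"linear":[0,0,0.4],"roll":0},{"linear":[0,0,0],"roll":0},{"linear":[0,0,0],"roll":0}]' -1
```

```text
time_s: 7.65
position: [0.6005, 0.1194, 0.1511]
tool_rot: [[0.079, 0.997, -0.001], [0.997, -0.079, -0.0], [-0.0, -0.001, -1.0]]
ft_force: [0.3, -0.6, 0.6]
grip_width: 0.0002
gripper_force: 0.0
```

```bash
python3 -m jog '[{"linear":[0,0,0.15],"roll":0},{"linear":[0,0,0.15],"roll":0},{"linear":[0,0,0.05],"roll":0},{"linear":[0,0,0],"roll":0},{"linear":[0,0,0],"roll":0}]' | egrep 'pos|ft'; python3 -m jog '[{"linear":[0,0,0.05],"roll":0},{"linear":[0,0,0],"roll":0}]'| egrep 'pos|ft'
```

```text
position: [0.6007, 0.1201, 0.1374]
ft_force: [0.0, 1.0, 0.2]
position: [0.6007, 0.1201, 0.1351]
ft_force: [0.1, 0.7, -0.8]
```

```bash
python3 -m jog '[{"linear":[0,0,0.05],"roll":0},{"linear":[0,0,0],"roll":0}]'| egrep 'pos|ft'; python3 -m jog '[{"linear":[-0.1,0,0.03],"roll":0},{"linear":[-0.1,0,0],"roll":0},{"linear":[-0.1,0,0],"roll":0}]'| egrep 'pos|ft'
```

```text
position: [0.6006, 0.1201, 0.1329]
ft_force: [-0.3, 0.8, -0.2]
position: [0.5997, 0.1076, 0.132]
ft_force: [-0.3, 0.8, -0.8]
```

```bash
python3 -m jog '[{"linear":[0.1,0,0.05],"roll":0},{"linear":[0.1,0,0],"roll":0},{"linear":[0,0,0],"roll":0}]'| egrep 'pos|ft'; python3 -m jog '[{"linear":[0,0,0.05],"roll":0},{"linear":[0,0,0],"roll":0}]'| egrep 'pos|ft';python3 -c "
from h import *
print(*pockets('p2'),sep='\n')"
```

```text
position: [0.6003, 0.1168, 0.1299]
ft_force: [0.3, -0.5, 0.4]
position: [0.6009, 0.1167, 0.1287]
ft_force: [-0.2, 2.6, 3.7]
(np.float64(15.5), np.float64(23.3), 2070, np.float64(28.0), np.float64(146.3))
(np.float64(32.0), np.float64(-5.0), 2085, np.float64(32.4), np.float64(81.1))
(np.float64(-17.2), np.float64(17.5), 2190, np.float64(24.5), np.float64(-135.4))
(np.float64(3.5), np.float64(-1.9), 568, np.float64(4.0), np.float64(60.9))
(np.float64(-28.0), np.float64(-11.1), 4118, np.float64(30.1), np.float64(-68.3))
(np.float64(8.8), np.float64(-29.4), 1940, np.float64(30.7), np.float64(16.6))
```

Contact. Dragging now.

```bash
python3 -m jog '[{"linear":[-0.1,0,0.02],"roll":0},{"linear":[-0.1,0,0],"roll":0},{"linear":[-0.1,0,0],"roll":0},{"linear":[-0.1,0,0],"roll":0}]'| egrep 'pos|ft';python3 -c "
from h import *
print(*pockets('p2'),sep='\n')"
```

```text
position: [0.6005, 0.1005, 0.1302]
ft_force: [-1.3, 1.6, 17.0]
(np.float64(4.1), np.float64(26.8), 2189, np.float64(27.1), np.float64(171.4))
(np.float64(31.2), np.float64(4.8), 2264, np.float64(31.6), np.float64(98.8))
(np.float64(-29.0), np.float64(1.0), 4179, np.float64(29.0), np.float64(-91.9))
(np.float64(3.1), np.float64(-1.7), 623, np.float64(3.5), np.float64(60.7))
(np.float64(18.5), np.float64(-25.3), 1975, np.float64(31.3), np.float64(36.2))
(np.float64(-14.4), np.float64(-23.6), 2090, np.float64(27.7), np.float64(-31.3))
```

```bash
python3 -m jog '[{"linear":[-0.1,0,-0.02],"roll":0},{"linear":[-0.1,0,0],"roll":0},{"linear":[-0.1,0,0],"roll":0},{"linear":[-0.1,0,0.01],"roll":0},{"linear":[-0.1,0,0.01],"roll":0}]'| egrep 'pos|ft';python3 -c "
from h import *
print(*pockets('p2'),sep='\n')"
python3 -m jog '[{"linear":[0,0,-0.8],"roll":0},{"linear":[0,0,-0.8],"roll":0},{"linear":[0,0,0],"roll":0}]'| egrep 'pos|ft'
for i in 1 2 3; do python3 -c "
from h import *
print(*pockets('p3'),sep='\n')"
python3 -m jog '[{"linear":[0,0,0],"roll":0},{"linear":[0,0,0],"roll":0},{"linear":[0,0,0],"roll":0},{"linear":[0,0,0],"roll":0},{"linear":[0,0,0],"roll":0},{"linear":[0,0,0],"roll":0},{"linear":[0,0,0],"roll":0},{"linear":[0,0,0],"roll":0},{"linear":[0,0,0],"roll":0},{"linear":[0,0,0],"roll":0}]' | egrep time;done;python3 -c "
from h import *
print(*pockets('p4'),sep='\n')"
```

```text
position: [0.5981, 0.0799, 0.1283]
ft_force: [0.5, 0.4, 2.1]
(np.float64(23.7), np.float64(17.7), 2086, np.float64(29.5), np.float64(126.7))
(np.float64(29.9), np.float64(-13.2), 2160, np.float64(32.7), np.float64(66.3))
(np.float64(-9.2), np.float64(23.4), 2165, np.float64(25.1), np.float64(-158.6))
(np.float64(3.3), np.float64(-2.0), 584, np.float64(3.9), np.float64(59.1))
(np.float64(-29.4), np.float64(-6.6), 3767, np.float64(30.2), np.float64(-77.4))
(np.float64(-1.2), np.float64(-29.4), 1975, np.float64(29.5), np.float64(-2.4))
position: [0.5996, 0.0802, 0.197]
ft_force: [0.7, -0.1, 1.0]
(np.float64(20.7), np.float64(20.4), 2021, np.float64(29.0), np.float64(134.5))
(np.float64(31.0), np.float64(-9.7), 2121, np.float64(32.5), np.float64(72.6))
(np.float64(-12.5), np.float64(21.4), 2169, np.float64(24.8), np.float64(-149.7))
(np.float64(3.6), np.float64(-1.9), 537, np.float64(4.1), np.float64(62.4))
(np.float64(-29.0), np.float64(-8.3), 3846, np.float64(30.1), np.float64(-74.1))
(np.float64(3.0), np.float64(-29.4), 1920, np.float64(29.5), np.float64(5.8))
time_s: 11.1
(np.float64
[... 747 characters left out ...]
t64(-1.8), 542, np.float64(4.0), np.float64(63.1))
(np.float64(-29.3), np.float64(-7.6), 3771, np.float64(30.2), np.float64(-75.5))
(np.float64(1.1), np.float64(-29.3), 1969, np.float64(29.4), np.float64(2.2))
time_s: 12.87
(np.float64(21.8), np.float64(19.6), 2041, np.float64(29.3), np.float64(132.0))
(np.float64(30.7), np.float64(-11.2), 2129, np.float64(32.6), np.float64(70.0))
(np.float64(-11.2), np.float64(22.2), 2127, np.float64(24.9), np.float64(-153.3))
(np.float64(3.6), np.float64(-1.9), 534, np.float64(4.0), np.float64(62.5))
(np.float64(-29.3), np.float64(-7.6), 3779, np.float64(30.3), np.float64(-75.5))
(np.float64(1.1), np.float64(-29.3), 1965, np.float64(29.3), np.float64(2.2))
```

The bottom pocket came back to rest about 5° right of straight down. The other pockets are too far from the top for a hang-up, so this is the heavy one. Next I grip the wheel from above.

```bash
python3 -m jog '[{"linear":[0.27,-0.02,0],"roll":0},{"linear":[0.28,0,0],"roll":0},{"linear":[0,0,0],"roll":0},{"linear":[0,0,0],"roll":0},{"linear":[0,0,0],"roll":0}]' 0.1 25| egrep 'pos|ft|wid'
python3 -m jog '[{"linear":[0,0,0.3],"roll":0},{"linear":[0,0,0.4],"roll":0},{"linear":[0,0,0.4],"roll":0},{"linear":[0,0,0.4],"roll":0},{"linear":[0,0,0.4],"roll":0},{"linear":[0,0,0.3],"roll":0},{"linear":[0,0,0.2],"roll":0},{"linear":[0,0,0],"roll":0},{"linear":[0,0,0],"roll":0}]'| egrep 'pos|ft|wid'; python3 -c "
from h import *
cv2.imwrite('pics/w5.png',optics.get_image('wrist')[:,:,::-1])
print(*pockets(),sep='\n')"
```

```text
position: [0.5985, 0.1025, 0.1912]
ft_force: [-0.1, -0.1, 0.0]
grip_width: 0.0468
position: [0.5986, 0.102, 0.0954]
ft_force: [-0.3, -0.7, -0.0]
grip_width: 0.0469
(np.float64(7.4), np.float64(7.1), 5843, np.float64(10.3), np.float64(134.0))
(np.float64(-29.2), np.float64(-7.6), 3813, np.float64(30.2), np.float64(-75.5))
(np.float64(1.1), np.float64(-29.3), 1995, np.float64(29.3), np.float64(2.2))
```

View pics/w5.png

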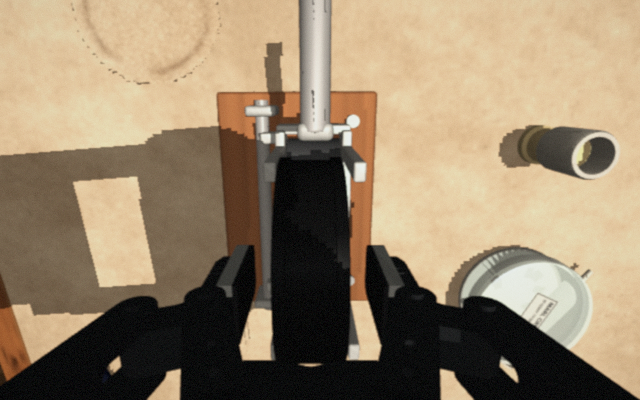

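The open fingers (inner edges at about 245 and 372) straddle the wheel (273–351) evenly. Closing and lifting.

```bash
python3 -m jog '[{"linear":[0,0.02,0],"roll":0},{"linear":[0,0,0],"roll":0},{"linear":[0,0,0],"roll":0},{"linear":[0,0,0],"roll":0},{"linear":[0,0,0],"roll":0}]' -1 30| egrep 'pos|ft|wid|grip'
python3 -m jog '[{"linear":[0,0,0],"roll":0},{"linear":[0,0,0],"roll":0}]' -1 60| egrep 'pos|ft|wid|grip'
python3 -m jog '[{"linear":[0,0,-0.05],"roll":0},{"linear":[0,0,-0.15],"roll":0},{"linear":[0,0,-0.25],"roll":0},{"linear":[0,0,-0.25],"roll":0},{"linear":[0,0,-0.25],"roll":0},{"linear":[0,0,-0.25],"roll":0},{"linear":[0,0,-0.25],"roll":0},{"linear":[0,0,-0.2],"roll":0},{"linear":[0,0,-0.1],"roll":0},{"linear":[0,0,-0.05],"roll":0},{"linear":[0,0,0],"roll":0},{"linear":[0,0,0],"roll":0}]'| egrep 'time|pos|ft|wid|grip'; python3 -c "
from h import *
im=optics.get_image('scene')[100:240,290:390,::-1];im2=optics.get_image('side')[100:240,290:390,::-1]
cv2.imwrite('pics/e.png',cv2.resize(np.hstack([im,im2]),None,fx=4,fy=4,interpolation=cv2.INTER_CUBIC))"
```

```text
position: [0.5998, 0.1021, 0.0959]
ft_force: [0.5, -0.1, 5.3]
grip_width: 0.0254
gripper_force: 34.9
position: [0.5997, 0.1021, 0.096]
ft_force: [-1.0, -0.5, 6.2]
grip_width: 0.0255
gripper_force: 60.5
time_s: 15.77
position: [0.5991, 0.1021, 0.1668]
ft_force: [0.2, -0.3, -1.5]
grip_width: 0.025
gripper_force: 59.7
```

View pics/e.png

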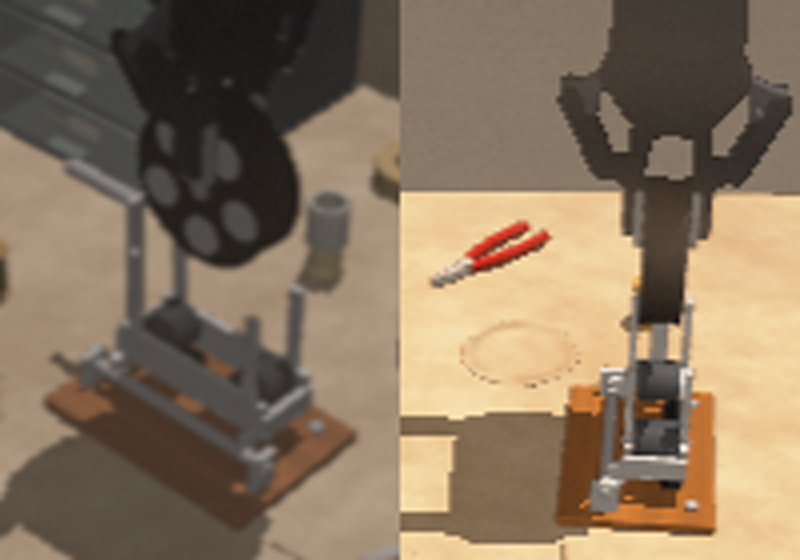

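The wheel is held on edge, clear of the upright cradle. Pockets show at scene pixels (340.5,158.5), (330.2,146.2) and (349.7,155). One angle check before hand-in.

```bash
python3 -c "
from h import *
from scipy.optimize import least_squares
F=C-.013*ex;P=[]
for p in [(340.4,158.4),(330.1,146.1),(349.6,154.9)]:
    o,d=ray('scene',p);X=o+d*((F-o)@ex)/(d@ex)-F;P.append([X@ey*1e3,X[2]*1e3])
P=np.array(P);a0=np.radians([0,72,-72])
r=least_squares(lambda q:(P-np.c_[q[0]+28*np.sin(a0+q[2]),q[1]-28*np.cos(a0+q[2])]).ravel(),[0,70,0])
print(P,r.x[:2],np.degrees(r.x[2]),r.fun.round(1));s=env.observe();print(s['time_s'],s['qvel'].max() if hasattr(s['qvel'],'max') else s['qvel'])
"
```

```text
[[-3.16962089e-02  4.20218300e+01]
 [ 2.90122606e+01  5.83254707e+01]
 [-2.40366773e+01  6.27527618e+01]] [ 3.0175187  69.40610785] -5.203256578465089 [-0.5  0.5  0.3 -0.   0.3 -0.5]
15.8667 0.05472347846934134
```

```bash
python3 -m jog '[{"linear":[0,0,0],"roll":0},{"linear":[0,0,0],"roll":0},{"linear":[0,0,0],"roll":0},{"linear":[0,0,0],"roll":0},{"linear":[0,0,0],"roll":0},{"linear":[0,0,0],"roll":0}]' | egrep 'pos|grip'; python3 -c "
from rig import env
print(env.close_job())"
```

```text
position: [0.5993, 0.1021, 0.1672]
grip_width: 0.0254
gripper_force: 59.7
the job is handed in; nothing more can be done
None
```

I handed the job in at about 16 s with the wheel gripped on edge about 7 cm above its seat, the heavy pocket about 5° from straight below its centre (limit about 15°), the cradle upright and nothing around it touched; the hand-in gave no verdict.

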